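# Push a spent tealight through the spring gate of the collecting caddy

## Robot

A 6-joint arm with a two-finger parallel gripper is mounted at the origin on a cart in front of the work surface, level with it; the furniture and walls round the work are solid. World frame = base frame: x ahead of the robot, y to its left, z up, the work surface at z = 0. Lengths are in m, angles in rad, forces in N, time in s.
With the tool pointing down it reaches from about 0.325 to 0.85 m from the base axis. Payload 4.4 kg.
Tool frame: the origin (TCP) lies at the very end of the fingers, on their centre line; the grasp point (between the pads) lies 19 mm behind it; z points along the fingers, y is the line along which they close (so a half turn about z gives the same grasp; the last joint's range is limited). The gripper opens to 94 mm and grips with 3 to 60 N. Pads are 16 mm wide; open, the fingers measure 119 mm over their backs; the gripper's body (75 mm by 177 mm) begins 78 mm behind the grasp point.
Start: joints at [1.133, 0.207, 1.542, -0, 1.393, -0.15], TCP at [0.163, 0.551, 0.176] pointing down, gripper open.
Joint ranges: [-2.73, 2.73], [-0.86, 2.22], [0.23, 2.46], [-1.11, 4.25], [0.08, 2.63], [-2.82, 2.82]. Speed limits (rad/s): [2.79, 2.79, 3.14, 3.14, 3.14, 3.14].

## Interface

Orientations are given as [roll, pitch, yaw] about the fixed x, y, z axes, in that order (R = Rz(yaw) Ry(pitch) Rx(roll)).
In Python, from bench import bot gives the robot as it stands. The module is installed in compiled form; this text tells all that it offers.
- The arm moves only by the tool apply_moves, never from a script. Its argument "increments" is a list of rows, each a list of 2 entries, a list of its own where there are three numbers: the shift along the tool's x, y, z in mm, then the turn about the tool's z in rad. A call has exactly 10 rows; each row shifts and turns the commanded pose from where the row before left it, along the tool's axes as they then stand; what a row does not reach is not made up. A row lasts 1/12 s, in which the tool goes at most 41.7 mm and 7.16 degrees, less where a joint would pass 70% of its speed; a pose out of reach is approached as far as the arm can. A call is refused whole if a number of a shift passes 41.7 or a number of a turn 0.125, either way. A call with a gripper value outside its range is refused whole. "gripper" is the finger opening in mm, from 0 to 94, set as the call begins (left out, the last holds). The fingers move at their own pace and stop on an object; "force" is the grip in N (left out, the last holds). Time passes only in rows, so rows that do not move let the fingers close, or fill a call up. It gives the time, the measured TCP pose, the force, the opening and the grip force at its end, in the units of the state.
- bot.get_state(): the state, without advancing time (a new reading comes with each control period).
- bot.get_image(name): name is "scene" or "top"; returns a dict with "img" (420x560x3 uint8, red, green, blue), "depth" (420x560 float32, m along the optical axis (not along the pixel's ray), 0 where there is no reading), "intrinsics" (3x3 intrinsics, pixels), "k1" (the pictures are not rectified: a ray, as slopes to the right and down, at radius r is drawn at 1 + k1 r^2 times it, then the intrinsics apply), "eye" and "attitude" of the camera in the world. Camera axes: x right, y down, z forward; pixel columns grow to the right and rows downward; lengths in m; the calibration is good to about 2 mm. A picture is of the moment at which its call begins.
- bot.sign_off(): hands the job in; it is judged then, once.
Trained networks look in the newest picture that a camera, given by its name, has taken for a name from the list of things; names that differ only in an ending like _2 or _b are one class to them, and where a whole thing is asked for, a point or a joint stands for the part that bears it (a point fixed in the world has none). Each returns a list of dicts, best first, with "score" (0 to 1); they miss things now and then, are a little off and sometimes report something else, mostly with a low value. They report only what shows in the picture. A call takes as long as a camera call. They do not tell look-alikes from the thing itself.
- bot.silhouettes(camera, query): "region" (420x560 bool, what is visible of it) and "bbox" ([centre column, centre row, width, height] in pixels, round what is visible of it).
- bot.landmark_of(camera, query): "pixel" ([column, row] in pixels: a listed point, or the origin of a listed thing).
The state is a dict: "time_s": time; "q": joint angles; "joint_velocities": joint speeds; "joint_efforts": joint torques, N m; "tcp_pos": TCP position; "orientation": TCP orientation; "ft_force": force on the tool from outside, world axes, zero at the start; "torque": the same for the moment, N m; "width": finger opening in m; "grasp_force": force on a finger pad.
Only numpy, scipy, OpenCV 4.12 (cv2) and the standard library are available. Lean on these libraries where they do the work, as an engineer would, in place of code of your own. Each camera call takes 0.05 s, during which the arm holds its last target. There are 200 camera calls.

## Task

Put the spent tealight that stands on the caddy's landing into the caddy's pit: with one finger push the spring gate open and hold it clear, and with the other finger push the tealight along the landing and over the edge so that it drops into the pit while the gate is still held open. Only push, never lift the tealight, and do not let the tealight shove the gate or the gate press on the tealight. Leave the gate shut again and the other things standing around undisturbed.

Things in the scene. Friction and masses are not known exactly. Their poses are not given: they have to be found in the camera images.
- caddy: grey plastic collecting caddy, fixed, 262 mm long (x), 88 mm wide (y), open-topped. Origin on the worktop below the middle of the shut gate; +x is the push direction (away from the robot), +y left, z up. Side walls, inner faces at y = -40 and +40 mm, rise to 70 mm all along. Only the gate and a thin post at either end of it (y = +44 and -44 mm, up to 106 mm) stand higher
- landing (a point): middle of the caddy's landing (caddy x = -65 mm): the flat top of a solid block, 60 mm above the worktop, from caddy x = -132 mm to 0, where it ends in an edge under the gate
- pit (a point): middle of the pit floor, 11 mm above the worktop; the open pit runs from the landing's edge (caddy x = 0) to its back wall (x = 127 mm, 60 mm high)
- gate (a joint): spring gate: upright steel plate 74 mm wide, 32 high, 4 thick, across the lane at caddy x = 0, its top 96 mm above the worktop. Upright hinge at its left end (caddy x = 0, y = +44.5 mm). 0 = shut; grows as it is pushed inward over the pit (+x), stop at 1.6 rad; never opens to the robot. A spring shuts it: 2.5 N at its middle to start, 5 N at 1.2 rad; let go, it shuts within 1 s
- gate_mid (a point): middle of the gate plate (41 mm along the plate from its hinge end, half-way up); moves with the gate
- tealight_center (a point): centre (half-way up) of the spent tealight to be pushed, an aluminium cup candle, round, 38 mm across, 16 mm high, about 14 g, loose, upright on the caddy's landing 65 to 100 mm before the gate, not always in the middle of the lane
- spare_tealight: another such tealight, 38 mm across, 16 mm high, on the worktop on the right of the caddy; stays there. Origin at the centre of its underside
- matches: matchbox 53 x 36 x 15 mm lying on the worktop on the left of the caddy; stays there. Origin at the centre of its underside
- cup: white espresso cup 64 x 91 x 50 mm on the worktop on the right of the caddy; stays there. Origin at the centre of its underside
- spoon: teaspoon 132 x 28 x 11 mm lying on the worktop on the left of the caddy; stays there. Origin at the centre of its underside
Things that resemble listed ones, but are neither listed nor needed, are in the scene too. What is shaped like the part that bears tealight_center but black, red or yellow is not meant.

How it is judged:
By the outcome, as a careful person would: the job done as asked, in the order asked, and still so for the second after the job is handed in, with the robot touching nothing.
It also fails if it takes over 38 s, if anything falls off the work surface, if the arm or the gripper's body presses on something with over 40 N, if the wrist force passes 120 N, or if a joint passes its speed limit or range.

## Working session

There is one attempt and no reset: what is moved stays moved. The work goes in short steps, Python scripts to look and compute and a tool call to move; the robot and the scene stay as the last step left them, time stands still between calls to the robot, and variables do not carry over. Pictures are saved under pics/ and viewed, at most 10 in all, crops included, and the job is handed in when it is done.

Besides the shell and the picture viewer there is one more tool, called after "Emit:" in YAML: its name, and indented under it one key for each argument. apply_moves: Moves the arm, as the interface text tells. Its arguments: {"type":"object","properties":{"increments":{"type":"array"},"gripper":{"type":"number"},"force":{"type":"number"}},"required":["increments"]}

```bash
mkdir -p pics; cat > h.py <<'E'
import numpy as np, cv2
from bench import bot
from scipy.spatial.transform import Rotation as R
def att(im):
    a=np.array(im["attitude"],float)
    if a.shape==(3,3): return a
    return (R.from_euler('xyz',a) if a.size==3 else R.from_quat(a)).as_matrix()
def ray(im,px):
    K=im["intrinsics"]; d=np.array([(px[0]-K[0][2])/K[0][0],(px[1]-K[1][2])/K[1][1]]); u=d.copy()
    for _ in range(10): u=d/(1+im["k1"]*(u@u))
    return att(im)@np.array([u[0],u[1],1.])
def at_z(im,px,z):
    r=ray(im,px); e=np.array(im["eye"]); return e+r*(z-e[2])/r[2]
def at_d(im,px):
    d=im["depth"][int(round(px[1])),int(round(px[0]))]; return np.array(im["eye"])+ray(im,px)*d
E
python3 - <<'E'
from h import *
for c in ("top","scene"):
    im=bot.get_image(c); cv2.imwrite(f"pics/{c}0.png",im["img"][:,:,::-1])
    print(c,im["eye"],im["attitude"],im["k1"])
    for n in ("caddy","landing","pit","gate_mid","tealight_center","spare_tealight"):
        for l in bot.landmark_of(c,n)[:3]:
            p=l["pixel"]; print(n,round(l["score"],2),np.round(p,1),np.round(at_d(im,p),4))
print(bot.get_state())
E
```

```text
top [0.50612088 0.086127   0.94545079] [-3.07978323 -0.01756753 -1.59271478] -0.010119225252146553
caddy 0.58 [265.9 199.7] [0.5787 0.0845 0.0598]
landing 0.69 [279.4 233.9] [0.5212 0.0631 0.0554]
pit 0.82 [259.1 164.5] [0.6451 0.0951 0.0128]
gate_mid 0.65 [267.5 195.5] [0.5826 0.0818 0.0939]
tealight_center 0.91 [284.1 244.2] [0.5039 0.0561 0.069 ]
tealight_center 0.85 [368.8 241.5] [ 0.5052 -0.0952  0.0103]
tealight_center 0.65 [356.4 275.6] [ 0.4459 -0.0716  0.0093]
spare_tealight 0.7 [328.7 211.8] [ 0.5593 -0.0264  0.0058]
scene [ 0.13727489 -0.52238222  0.52295625] [-2.12930535  0.01816332 -0.62591355] -0.12076210926805804
caddy 0.89 [286.6 237.8] [0.5465 0.0284 0.0321]
landing 0.76 [266.1 221.9] [0.5126 0.0529 0.073 ]
pit 0.84 [303.7 217.2] [0.6008 0.039  0.0572]
gate_mid 0.6 [282.7 202.7] [0.5772 0.0829 0.0816]
tealight_center 0.84 [312.  286.5] [ 0.5081 -0.1018  0.0106]
tealight_center 0.81 [259.  225.9] [0.4945 0.0522 0.0709]
tealight_center 0.65 [274.  294.2] [ 0.439  -0.0763  0.0113]
spare_tealight 0.6 [310.3 259.8] [ 0.5526 -0.043   0.0155]
{'time_s': 0.7, 'q': array([ 1.13247869e+00,  2.06534249e-01,  1.54148569e+00,  3.04215762e-06,
        1.39347202e+00, -1.50487612e-01]), 'joint_velocities': array([ 0.00159895, -0.00150355,  0.00180362,  0.00111545,  0.00130636,
       -0.00151113]), 'joint_efforts': array([ 1.19782439e-03, -3.70739150e+01, -2.81701005e+01,  6.99992152e-02,
        2.70909397e-02, -4.25318558e-05]), 'tcp_pos': array([0.16324095, 0.55136939, 0.17609085]), 'orientation': array([3.14149265e+00, 1.21351770e-05, 2.85376209e+00]), 'ft_force': array([0.03929304, 0.10772143, 0.23844979]), 'torque': array([-0.00939996, -0.02359536, -0.04416629]), 'grasp_force': 0.0, 'width': 0.09393030330682646}
```

View pics/top0.png

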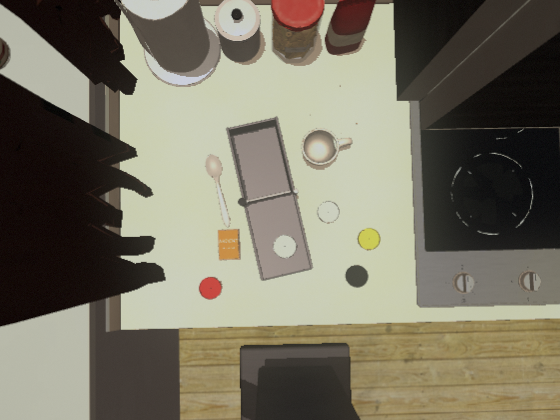

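View pics/scene0.png

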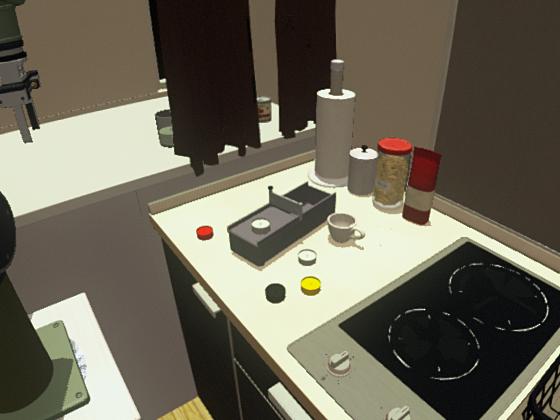

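Top view: the caddy runs from (287,275) to (253,123), with the gate across at about (270,196). The white tealight is on the landing at (284,246). The spare is on the worktop at (328,212), and the red, yellow and black ones are decoys. Next I'll fit the caddy frame from depth.

```bash
python3 - <<'E'
from h import *
im=bot.get_image("top")
d=im["depth"]; K=np.array(im["intrinsics"])
def cloud(m):
    v,u=np.nonzero(m&(d>0)); n=np.c_[(u-K[0,2])/K[0,0],(v-K[1,2])/K[1,1]]; s=n.copy()
    for _ in range(5): s=n/(1+im["k1"]*(s**2).sum(1,keepdims=True))
    z=d[v,u]; return np.array(im["eye"])+ (np.c_[s,np.ones(len(s))]*z[:,None])@att(im).T
box=np.zeros(d.shape,bool); box[105:290,222:318]=1
P=cloud(box)
rim=P[(P[:,2]>.052)&(P[:,2]<.078)]
print("landing z",np.median(rim[:,2]), "floor", np.median(P[P[:,2]<.005][:,2]))
img=np.zeros((1000,1000),np.uint8)
q=rim[:,:2]
r=cv2.minAreaRect((q*1000).astype(np.float32)); print("rect",r, np.round(cv2.boxPoints(r),1).tolist())
c=np.array(r[0])/1000; s=bot.silhouettes("top","caddy")[0]; 
Pg=P[P[:,2]>.085]; print("gate",len(Pg),Pg.mean(0)); 
g=Pg[:,:2]-Pg[:,:2].mean(0); w,V=np.linalg.eigh(g.T@g); print("gate dir",V[:,1],"ext",(g@V[:,1]).min(),(g@V[:,1]).max())
for s in bot.silhouettes("top","tealight_center"):
    Q=cloud(s["region"]); Q=Q[(Q[:,2]>.068)&(Q[:,2]<.082)]
    if len(Q)>20:
        print("teal",s["score"],s["bbox"],len(Q),np.median(Q,0),(Q.max(0)+Q.min(0))/2)
        print(at_z(im,s["bbox"][:2],.076))
E
```

```text
landing z 0.0597528102902235 floor -0.0008479286517023565
rect ((584.4298706054688, 64.79192352294922), (263.4523010253906, 119.7918930053711), 11.144229888916016) [[443.6000061035156, 98.0999984741211], [466.79998779296875, -19.399999618530273], [725.2000122070312, 31.5], [702.0999755859375, 149.0]]
gate 205 [0.5799515  0.08720049 0.09657905]
gate dir [-0.18961036  0.98185942] ext -0.05533186253187019 0.0422089158064749
teal 0.84 [285.9, 245.1, 22.2, 27.0] 339 [0.50070607 0.05454939 0.06998559] [0.50090955 0.05475146 0.07236313]
[0.50236774 0.05344781 0.076     ]
```

```bash
python3 - <<'E'
from h import *
from scipy.optimize import least_squares, minimize
im=bot.get_image("top"); I=im["img"]; d=im["depth"]
H=np.zeros(d.shape)
U,V=np.meshgrid(np.arange(560),np.arange(420))
m=np.zeros(d.shape,np.uint8); X={}
for v in range(105,292):
    for u in range(222,320):
        if d[v,u]>0:
            p=np.array(im["eye"])+ray(im,(u,v))*d[v,u]; X[v,u]=p
            if p[2]>.05: m[v,u]=1
n,L,st,_=cv2.connectedComponentsWithStats(m,connectivity=4); k=1+np.argmax(st[1:,4]); m=L==k; print(st[k])
# model: world points of high caddy region -> maximise contrast: fit rect 262x88 by soft counting of land/wall points
P=np.array([X[k2] for k2 in zip(*np.nonzero(m))]); Q=P[(P[:,2]<.08),:2]
r=cv2.minAreaRect((Q*1000).astype(np.float32)); print(r)
def lc(a,x0,y0,Q=Q):
    c,s=np.cos(a),np.sin(a); e=Q-[x0,y0]; return e@[c,s],e@[-s,c]
def cost(t):
    x,y=lc(*t); dx=abs(x+.0025)-.131; dy=abs(y)-.044
    out=np.minimum(np.maximum(np.maximum(dx,dy),0),.01).sum()
    inpit=((x>.004)&(x<.122)&(abs(y)<.036)); pen=np.minimum(np.minimum(x,.127-x),.04-abs(y))[inpit].clip(0,.01).sum()
    return out+pen
best=min((minimize(cost,[a,.58,.083],method="Nelder-Mead",options=dict(initial_simplex=[[a,.58,.083],[a+.03,.58,.083],[a,.59,.083],[a,.58,.093]])) for a in (.17,.2,.23,.26)),key=lambda o:o.fun)
a,x0,y0=best.x; print(best.x,best.fun)
T=np.array([[.5009,.0547],[.5024,.0534]]); print("teal local",np.c_[lc(a,x0,y0,T)])
hi=P[P[:,2]>.085,:2]; x,y=lc(a,x0,y0,hi); print("gate local x",np.median(x),"y",y.min(),y.max())
# overlay
K=np.array(im["intrinsics"]);A=att(im)
def proj(p):
    c=A.T@(np.array(p)-im["eye"]); s=c[:2]/c[2]; s=s*(1+im["k1"]*(s@s)); return s[0]*K[0,0]+K[0,2],s[1]*K[1,1]+K[1,2]
def W(x,y,z): return [x0+x*np.cos(a)-y*np.sin(a),y0+x*np.sin(a)+y*np.cos(a),z]
big=cv2.resize(I[100:295,200:340,::-1],None,fx=4,fy=4,interpolation=cv2.INTER_CUBIC)[:, :]
def pl(pts,col): cv2.polylines(big,[np.array([[(u-200)*4+2,(v-100)*4+2] for u,v in map(proj,pts)]).astype(int)],False,col,1)
pl([W(x,y,.07) for x,y in((-.132,-.044),(-.132,.044),(.13,.044),(.13,-.044),(-.132,-.044))],(0,255,0))
pl([W(0,.0405,.096),W(0,-.0335,.096)],(0,0,255))
tx,ty=lc(a,x0,y0,T[1:]);
pl([W(tx[0]+.019*np.cos(t),ty[0]+.019*np.sin(t),.076) for t in np.linspace(0,6.3,40)],(255,0,0))
big=big[:, :]; big=cv2.resize(big,(430,600)); cv2.imwrite("pics/ov.png",big)
E
```

```text
[ 226  116   87  165 4999]
((581.611083984375, 79.69246673583984), (263.1213073730469, 89.44096374511719), 11.85995864868164)
[0.20693389 0.58398322 0.07958062] 0.006413985151871096
teal local [[-0.08642266 -0.00727951]
 [-0.08522176 -0.00885997]]
gate local x -0.0025186423678746116 y -0.046838646655572164 0.05070302856252863
```

View pics/ov.png

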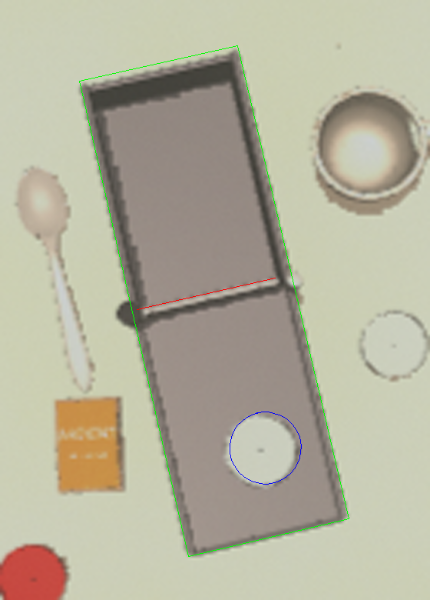

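The overlay matches. Caddy origin is about (0.5825, 0.0795) with yaw 0.207, and the tealight is at about (-84, -8) mm in caddy coordinates. 

Plan: fingers in line with the lane, front one at the gate and rear one behind the tealight. Drive forward, then close the rear finger up while the front one holds the gate.

Emit:
apply_moves:
  increments:
    - [[-28.8,-22,0],0]
    - [[-28.8,-22,0],0]
    - [[-28.8,-22,0],0]
    - [[-28.8,-22,0],0]
    - [[-28.8,-22,0],0]
    - [[-28.8,-22,0],0]
    - [[-28.8,-22,0],0]
    - [[-28.8,-22,0],0]
    - [[-28.8,-22,0],0]
    - [[-28.8,-22,0],0]
  gripper: 94
  force: 40

```text
time_s: 1.73
tcp_pos: [0.3778, 0.2572, 0.1764]
orientation: [3.141, 0.001, 2.854]
ft_force: [0.8, 1.4, 0.1]
width: 0.0941
grasp_force: 0.0
```

Emit:
apply_moves:
  increments:
    - [[0,0,0],0.117]
    - [[0,0,0],0.117]
    - [[0,0,0],0.117]
    - [[0,0,0],0.117]
    - [[0,0,0],0.117]
    - [[0,0,0],0.117]
    - [[0,0,0],0.117]
    - [[0,0,0],0.117]
    - [[0,0,0],0]
    - [[0,0,0],0]
  gripper: 80

```text
time_s: 2.57
tcp_pos: [0.3769, 0.2586, 0.1761]
orientation: [3.141, 0.0, 1.921]
ft_force: [0.2, -0.2, -0.4]
width: 0.0796
grasp_force: 0.0
```

Emit:
apply_moves:
  increments:
    - [[-28.8,8.35,0],0]
    - [[-28.8,8.35,0],0]
    - [[-28.8,8.35,0],0]
    - [[-28.8,8.35,0],0]
    - [[-28.8,8.35,0],0]
    - [[-28.8,8.35,0],0]
    - [[-28.8,8.35,0],0]
    - [[-28.8,8.35,0],0]
    - [[0,0,30],0]
    - [[0,0,30],0]
  gripper: 94

```text
time_s: 3.4
tcp_pos: [0.5218, 0.0629, 0.1177]
orientation: [3.135, 0.003, 1.918]
ft_force: [-0.1, 0.6, -0.5]
width: 0.0938
grasp_force: 0.0
```

```bash
python3 - <<'E'
from h import *
print({k:v for k,v in bot.get_state().items() if k in("tcp_pos","orientation","width","time_s")})
im=bot.get_image("top"); a=cv2.resize(im["img"][100:295,200:340,::-1],(431,600)); im=bot.get_image("scene"); b=cv2.resize(im["img"][160:285,210:350,::-1],(369,330))
o=np.zeros((600,800,3),np.uint8); o[:,:431]=a; o[:330,431:]=b; cv2.imwrite("pics/c.png",o)
E
```

```text
{'time_s': 3.4, 'tcp_pos': array([0.52178559, 0.06290357, 0.11771149]), 'orientation': array([3.13537485e+00, 2.66299947e-03, 1.91774448e+00]), 'width': 0.09378377292759722}
```

View pics/c.png

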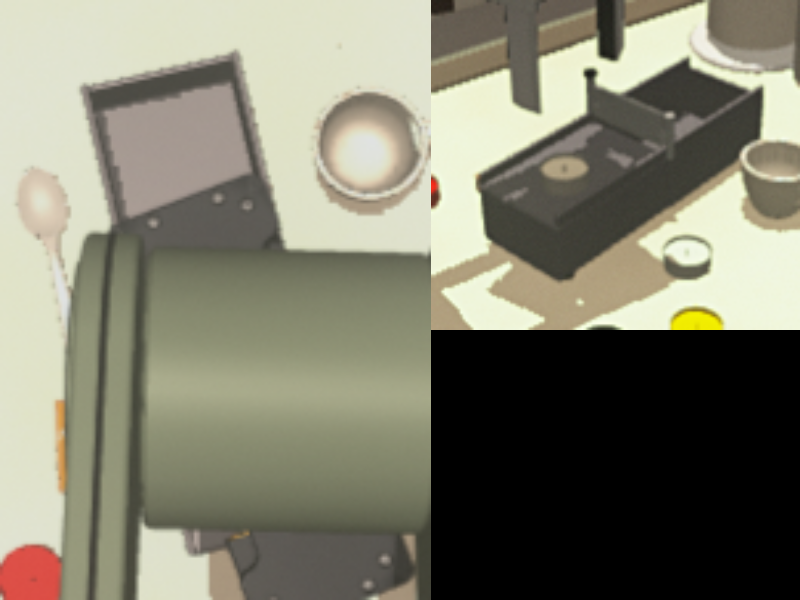

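The scene view shows both fingertips above the caddy, with the tealight untouched. I'll let the arm settle and check the pose.

Emit:
apply_moves:
  increments:
    - [[0,0,5],0]
    - [[0,0,0],0]
    - [[0,0,0],0]
    - [[0,0,0],0]
    - [[0,0,0],0]
    - [[0,0,0],0]
    - [[0,0,0],0]
    - [[0,0,0],0]
    - [[0,0,0],0]
    - [[0,0,0],0]

```text
time_s: 4.33
tcp_pos: [0.5181, 0.0647, 0.1111]
orientation: [-3.142, -0.0, 1.918]
ft_force: [-0.1, 1.1, -0.0]
width: 0.0941
grasp_force: 0.0
```

```bash
python3 - <<'E'
from h import *
im=bot.get_image("scene"); d=im["depth"]
s=bot.get_state(); t=s["tcp_pos"]; yaw=s["orientation"][2]; print(t,yaw)
uy=np.array([np.sin(yaw),-np.cos(yaw)]); ux=np.array([np.cos(yaw),np.sin(yaw)])
P=[]
for v in range(150,260):
    for u in range(210,340):
        if d[v,u]>0: P.append([u,v,*(np.array(im["eye"])+ray(im,(u,v))*d[v,u])])
P=np.array(P); e=P[:,2:4]-t[:2]; ly=e@uy; lx=e@ux; z=P[:,4]
m=(z>.108)&(z<.15)&(abs(lx)<.02)&(abs(ly)<.075)
for sg in(-1,1):
    k=m&(ly*sg>0); 
    if k.any(): print("finger",sg,k.sum(),"ly",np.percentile(ly[k],[2,50,98]),"lx",np.percentile(lx[k],[2,50,98]),"zmin",z[k].min())
a=.207;o=np.array([.5825,.0795]); E=P[:,2:4]-o; cx=E@[np.cos(a),np.sin(a)]; cy=E@[-np.sin(a),np.cos(a)]
k=(z>.074)&(z<.094)&(abs(cx)<.015)&(abs(cy)<.03); print("gate near cx",np.percentile(cx[k],[5,50,95]))
for q in bot.silhouettes("scene","tealight_center"):
    w=at_z(im,q["bbox"][:2],.068)[:2]-o; print(q["score"],"teal local",w@[np.cos(a),np.sin(a)],w@[-np.sin(a),np.cos(a)])
E
```

```text
[0.5180538  0.06468531 0.11101863] 1.9178136849130738
finger -1 12 ly [-0.05613792 -0.05273581 -0.04896055] lx [-0.01040385 -0.00726924  0.00569893] zmin 0.14108479590039186
finger 1 33 ly [0.04488111 0.04799413 0.05390337] lx [-0.01086993 -0.00181483  0.00923073] zmin 0.14151113353565314
gate near cx [-0.00425128 -0.00268628 -0.00112309]
0.8 teal local -0.16659868638070024 -0.20357294738448478
0.79 teal local -0.08952489250796127 -0.010232338725530683
0.74 teal local -0.17356322282368014 0.06376989377314235
```

Emit:
apply_moves:
  increments:
    - [[0,0,8],0]
    - [[0,0,8],0]
    - [[0,0,8],0]
    - [[0,0,8],0]
    - [[0,0,8],0]
    - [[0,0,4],0]
    - [[0,0,0],0]
    - [[0,0,0],0]
    - [[0,0,0],0]
    - [[0,0,0],0]

```text
time_s: 5.27
tcp_pos: [0.5187, 0.0647, 0.0676]
orientation: [3.14, 0.0, 1.918]
ft_force: [-0.7, -0.0, 0.4]
width: 0.0939
grasp_force: 0.0
```

```bash
python3 - <<'E'
from h import *
im=bot.get_image("scene"); b=cv2.resize(im["img"][160:265,210:350,::-1],(800,600)); cv2.imwrite("pics/d.png",b)
E
```

```text
(no output)
```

View pics/d.png

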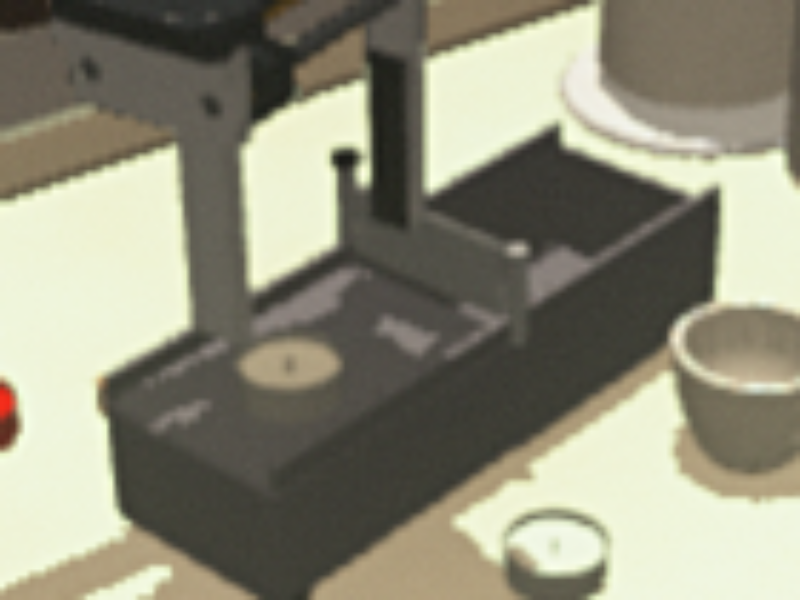

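The front finger is close to the gate. The rear fingertip is hard to read against the shadow, so I'll project the model over the picture to check.

```bash
cat >> h.py <<'E'
def proj(im,p):
    c=att(im).T@(np.array(p)-im["eye"]); s=c[:2]/c[2]; s=s*(1+im["k1"]*(s@s)); K=np.array(im["intrinsics"]); return s[0]*K[0,0]+K[0,2],s[1]*K[1,1]+K[1,2]
A0=.207;O=np.array([.5825,.0795])
def W(x,y,z): c,s=np.cos(A0),np.sin(A0); return [O[0]+x*c-y*s,O[1]+x*s+y*c,z]
def overlay(fn,teal=(-.085,-.008),gam=.6):
    im=bot.get_image("scene"); s=bot.get_state(); t=s["tcp_pos"]; yw=s["orientation"][2]; w=s["width"]/2
    b=cv2.resize(im["img"][160:265,210:350,::-1],(800,600),interpolation=cv2.INTER_CUBIC); b=(255*(b/255.)**gam).astype(np.uint8); f=800/140
    def pl(P,c): cv2.polylines(b,[np.array([[(u-210+.5)*f,(v-160+.5)*f] for u,v in (proj(im,p) for p in P)]).astype(int)],False,c,1)
    ux=np.array([np.cos(yw),np.sin(yw)]); uy=np.array([np.sin(yw),-np.cos(yw)])
    for sg in(-1,1):
        for z in (t[2],t[2]+.03):
            pl([[*(t[:2]+ux*i+uy*sg*j),z] for i,j in((-.008,w),(.008,w),(.008,w+.0125),(-.008,w+.0125),(-.008,w))],(0,0,255))
    pl([W(x,y,.07) for x,y in((-.132,-.044),(-.132,.044),(.13,.044),(.13,-.044),(-.132,-.044))],(0,255,0))
    pl([W(0,.0405,.096),W(0,-.0335,.096),W(0,-.0335,.064),W(0,.0405,.064)],(0,255,255))
    if teal: 
        for z in (.06,.076): pl([W(teal[0]+.019*np.cos(q),teal[1]+.019*np.sin(q),z) for q in np.linspace(0,6.3,40)],(255,0,0))
    cv2.imwrite(fn,b); print(t,yw,w,s["ft_force"])
E
python3 -c "
from h import *
overlay('pics/e.png')"
```

```text
[0.51861155 0.06471958 0.06761925] 1.9178342837410707 0.04707356652412769 [ 0.50852733  1.13365855 -0.32259236]
```

View pics/e.png

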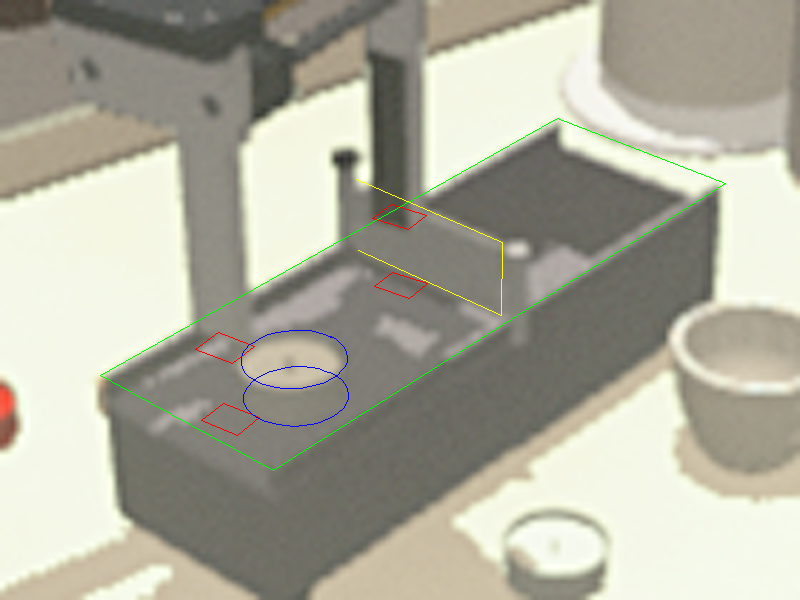

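The fingers in the picture end about 30 mm above the stated TCP, which is suspicious. I'll measure tip height from depth.

```bash
python3 - <<'E'
from h import *
for c in("scene",):
    im=bot.get_image(c); d=im["depth"]; s=bot.get_state(); t=s["tcp_pos"]; yw=s["orientation"][2]; w=s["width"]/2
    ux=np.array([np.cos(yw),np.sin(yw)]); uy=np.array([np.sin(yw),-np.cos(yw)])
    for sg in(-1,1):
        print("finger",sg)
        for dz in range(0,80,8):
            # visible side of finger faces tool -x?; point on the face toward camera
            p=[*(t[:2]-ux*.008+uy*sg*(w+.006)),t[2]+dz/1000]
            u,v=proj(im,p); q=at_d(im,(u,v)); e=q[:2]-t[:2]
            print(dz,(round(u),round(v)),"meas local x,y,z",np.round([e@ux,e@uy,q[2]],3),im["img"][round(v),round(u)])
E
```

```text
finger -1
0 (253, 234) meas local x,y,z [-0.003 -0.046  0.062] [84 80 75]
8 (253, 231) meas local x,y,z [ 0.005 -0.038  0.062] [88 86 74]
16 (253, 227) meas local x,y,z [ 0.002 -0.041  0.073] [93 93 76]
24 (252, 224) meas local x,y,z [ 0.011 -0.03   0.072] [154 142 113]
32 (252, 221) meas local x,y,z [ 0.016 -0.024  0.075] [93 90 78]
40 (252, 217) meas local x,y,z [-0.01  -0.056  0.11 ] [98 94 83]
48 (252, 214) meas local x,y,z [-0.01  -0.055  0.117] [95 94 80]
56 (252, 210) meas local x,y,z [-0.01  -0.055  0.125] [98 95 84]
64 (251, 207) meas local x,y,z [-0.01  -0.055  0.133] [94 88 80]
72 (251, 203) meas local x,y,z [-0.009 -0.055  0.141] [92 88 81]
finger 1
0 (283, 211) meas local x,y,z [-0.002  0.061  0.061] [70 69 60]
8 (283, 207) meas local x,y,z [-0.002  0.061  0.07 ] [83 80 73]
16 (283, 204) meas local x,y,z [-0.002  0.062  0.077] [81 77 72]
24 (282, 201) meas local x,y,z [-0.     0.065  0.083] [81 80 69]
32 (282, 198) meas local x,y,z [-0.011  0.049  0.102] [96 91 81]
40 (282, 195) meas local x,y,z [-0.01  0.05  0.11] [99 94 83]
48 (282, 191) meas local x,y,z [-0.01   0.05   0.118] [90 84 79]
56 (282, 188) meas local x,y,z [-0.01   0.05   0.125] [92 88 79]
64 (282, 184) meas local x,y,z [-0.009  0.051  0.133] [94 88 81]
72 (282, 181) meas local x,y,z [-0.009  0.051  0.141] [93 86 80]
```

Emit:
apply_moves:
  increments:
    - [[0,0,1],0]
    - [[0,0,1],0]
    - [[0,0,1],0]
    - [[0,0,1],0]
    - [[0,0,1],0]
    - [[0,0,1],0]
    - [[0,0,1],0]
    - [[0,0,0.5],0]
    - [[0,0,0.5],0]
    - [[0,0,0],0]

```text
time_s: 6.25
tcp_pos: [0.518, 0.0647, 0.0589]
orientation: [-3.141, -0.0, 1.918]
ft_force: [-0.6, 0.3, 0.4]
width: 0.0939
grasp_force: 0.0
```

Emit:
apply_moves:
  increments:
    - [[0,0,0.5],0]
    - [[0,0,0.5],0]
    - [[0,0,0.5],0]
    - [[0,0,0.5],0]
    - [[0,0,0.5],0]
    - [[0,0,0.5],0]
    - [[0,0,0],0]
    - [[0,0,0],0]
    - [[0,0,0],0]
    - [[0,0,0],0]

```text
time_s: 7.08
tcp_pos: [0.5181, 0.0647, 0.0561]
orientation: [3.142, 0.0, 1.918]
ft_force: [0.0, -0.2, -0.4]
width: 0.0941
grasp_force: 0.0
```

```bash
python3 - <<'E'
from h import *
im=bot.get_image("scene"); d=im["depth"]; s=bot.get_state(); t=s["tcp_pos"]; yw=s["orientation"][2]; w=s["width"]/2; print(t,s["ft_force"])
ux=np.array([np.cos(yw),np.sin(yw)]); uy=np.array([np.sin(yw),-np.cos(yw)])
for sg in(-1,1):
    L=[]
    for dz in np.arange(10,60,1):
        u,v=proj(im,[*(t[:2]-ux*.010+uy*(sg*.053)),t[2]+dz/1000]); q=at_d(im,(u,v)); e=q[:2]-t[:2]
        if abs(e@ux+.010)<.004 and abs(abs(e@uy)-.053)<.008: L.append(q[2])
    print(sg,min(L))
E
```

```text
[0.51816582 0.06469421 0.05610297] [ 1.00676351 -0.47513546  0.12169427]
-1 0.06232048570321108
1 0.09121339677531026
```

TCP is below the landing height with no contact, so the tips really sit about 30 mm higher than stated. I'll go lower, watching force.

Emit:
apply_moves:
  increments:
    - [[0,0,1.5],0]
    - [[0,0,1.5],0]
    - [[0,0,1.5],0]
    - [[0,0,1.5],0]
    - [[0,0,1.5],0]
    - [[0,0,1.5],0]
    - [[0,0,1.5],0]
    - [[0,0,1.5],0]
    - [[0,0,1.5],0]
    - [[0,0,1.5],0]

```text
time_s: 7.97
tcp_pos: [0.5181, 0.0647, 0.0409]
orientation: [-3.142, -0.0, 1.918]
ft_force: [0.1, 0.3, -0.4]
width: 0.0939
grasp_force: 0.0
```

```bash
sed -i 's/for z in (t\[2\],t\[2\]+.03)/for z in (t[2]+.03,)/' h.py; python3 -c "
from h import *
overlay('pics/f.png')"
```

```text
[0.51779606 0.06471377 0.04058064] 1.9177374190423262 0.047104744055769844 [-0.03230001  0.12186542 -0.26757483]
```

View pics/f.png

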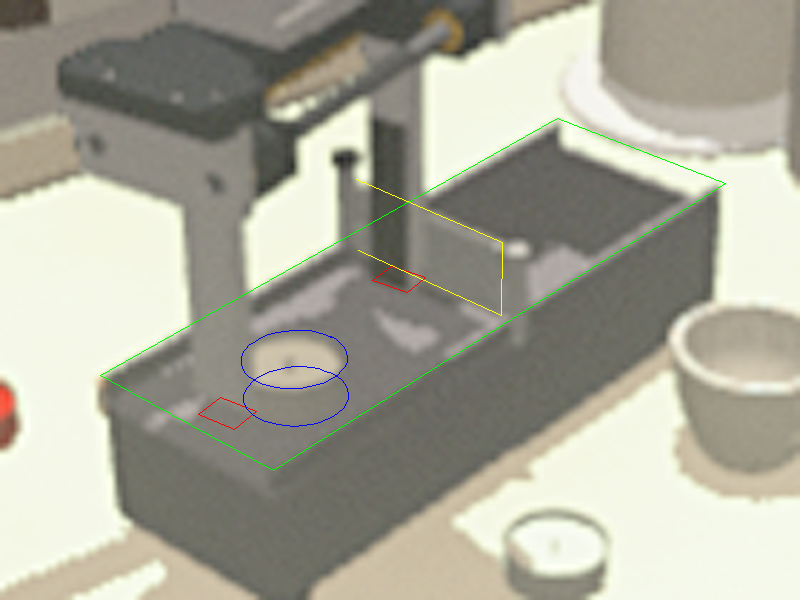

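Now both fingers are placed: the front one just before the gate, the rear one behind the tealight. I'll drive forward along the lane.

Emit:
apply_moves:
  increments:
    - [[-0.56,3.96,1],0]
    - [[-0.56,3.96,1],0]
    - [[-0.56,3.96,0],0]
    - [[-0.56,3.96,0],0]
    - [[-0.56,3.96,0],0]
    - [[-0.56,3.96,0],0]
    - [[-0.56,3.96,0],0]
    - [[-0.56,3.96,0],0]
    - [[-0.56,3.96,0],0]
    - [[-0.56,3.96,0],0]

```text
time_s: 8.85
tcp_pos: [0.5539, 0.0724, 0.0374]
orientation: [-3.134, -0.002, 1.918]
ft_force: [-6.1, -1.9, 1.1]
width: 0.0937
grasp_force: 2.5
```

```bash
python3 -c "
from h import *
overlay('pics/g.png',(-.055,-.006))"
```

```text
[0.55507882 0.07247391 0.03748037] 1.918363047333722 0.04699112849682552 [-4.10521709 -2.47395272 -1.63528971]
```

View pics/g.png

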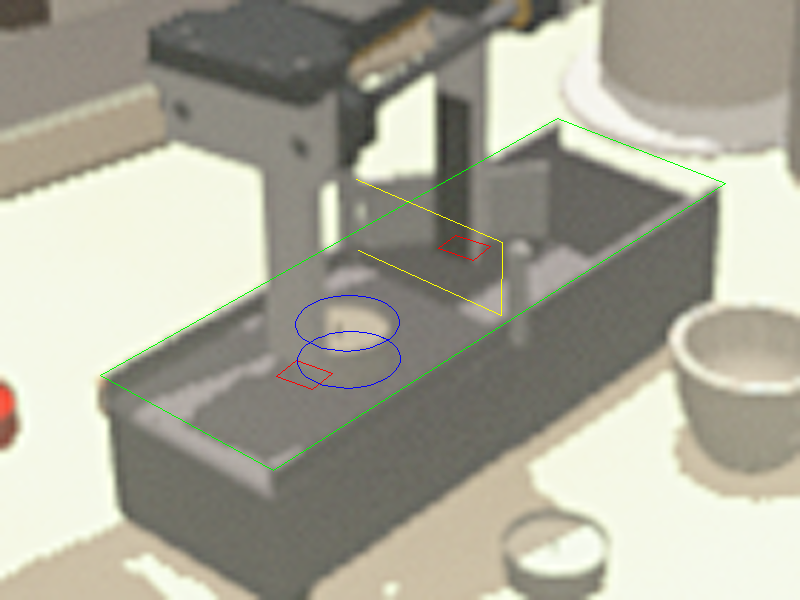

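Gate opening and tealight following. I'll go 20 mm further.

Emit:
apply_moves:
  increments:
    - [[-0.56,3.96,0],0]
    - [[-0.56,3.96,0],0]
    - [[-0.56,3.96,0],0]
    - [[-0.56,3.96,0],0]
    - [[-0.56,3.96,0],0]
    - [[0,0,0],0]
    - [[0,0,0],0]
    - [[0,0,0],0]
    - [[0,0,0],0]
    - [[0,0,0],0]

```text
time_s: 9.73
tcp_pos: [0.5771, 0.0767, 0.0391]
orientation: [3.141, 0.001, 1.918]
ft_force: [-1.2, -3.3, -2.3]
width: 0.0937
grasp_force: 1.6
```

Emit:
apply_moves:
  increments:
    - [[0,2,0],0]
    - [[0,2,0],0]
    - [[0,2,0],0]
    - [[0,0,0],0]
    - [[0,0,0],0]
    - [[0,0,0],0]
    - [[0,0,0],0]
    - [[0,0,0],0]
    - [[0,0,0],0]
    - [[0,0,0],0]
  gripper: 82

```text
time_s: 10.57
tcp_pos: [0.5827, 0.079, 0.0393]
orientation: [3.141, 0.0, 1.918]
ft_force: [-0.7, -3.4, -0.3]
width: 0.082
grasp_force: 1.6
```

Emit:
apply_moves:
  increments:
    - [[0,2,0],0]
    - [[0,2,0],0]
    - [[0,2,0],0]
    - [[0,0,0],0]
    - [[0,0,0],0]
    - [[0,0,0],0]
    - [[0,0,0],0]
    - [[0,0,0],0]
    - [[0,0,0],0]
    - [[0,0,0],0]
  gripper: 70

```text
time_s: 11.4
tcp_pos: [0.5883, 0.081, 0.0392]
orientation: [3.141, 0.0, 1.918]
ft_force: [-0.7, -3.5, 0.6]
width: 0.0697
grasp_force: 1.6
```

```bash
python3 -c "
from h import *
overlay('pics/i.png',(-.015,-.0))"
```

```text
[0.58833357 0.08101773 0.03917569] 1.9177536622589497 0.03495679346043873 [-0.61757101 -3.51238186  0.68517402]
```

View pics/i.png

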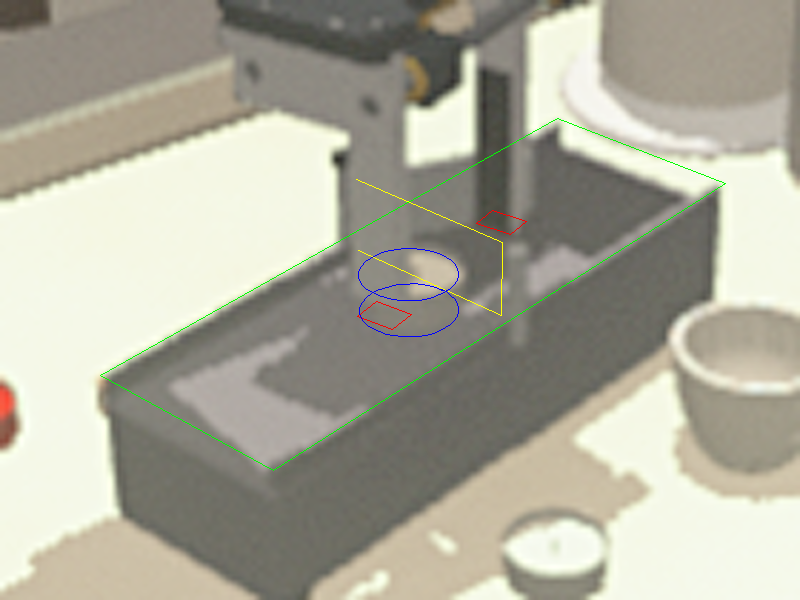

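The tealight is at the edge and the gate is held against the front finger. I'll keep closing.

Emit:
apply_moves:
  increments:
    - [[0,2,0],0]
    - [[0,2,0],0]
    - [[0,2,0],0]
    - [[0,0,0],0]
    - [[0,0,0],0]
    - [[0,0,0],0]
    - [[0,0,0],0]
    - [[0,0,0],0]
    - [[0,0,0],0]
    - [[0,0,0],0]
  gripper: 58

```text
time_s: 12.28
tcp_pos: [0.5939, 0.0831, 0.0392]
orientation: [3.141, 0.0, 1.918]
ft_force: [0.2, -3.7, 2.0]
width: 0.058
grasp_force: 1.6
```

Emit:
apply_moves:
  increments:
    - [[0,2,0],0]
    - [[0,2,0],0]
    - [[0,2,0],0]
    - [[0,0,0],0]
    - [[0,0,0],0]
    - [[0,0,0],0]
    - [[0,0,0],0]
    - [[0,0,0],0]
    - [[0,0,0],0]
    - [[0,0,0],0]
  gripper: 46

```text
time_s: 13.12
tcp_pos: [0.5995, 0.0851, 0.0391]
orientation: [3.141, 0.0, 1.918]
ft_force: [0.5, -3.1, 0.8]
width: 0.0459
grasp_force: 1.6
```

```bash
python3 -c "
from h import *
for c in ('scene','top'):
    im=bot.get_image(c)
    for s in bot.silhouettes(c,'tealight_center')+bot.silhouettes(c,'spare_tealight'):
        v,u=np.nonzero(s['region']); P=np.median([at_d(im,(a,b)) for a,b in zip(u,v)],0); w=P[:2]-O
        print(c,round(s['score'],2),s['bbox'],'local',np.round([w@[np.cos(A0),np.sin(A0)],w@[-np.sin(A0),np.cos(A0)],P[2]],3))
"
```

```text
scene 0.82 [311.6, 286.9, 18.1, 17.1] local [-0.11  -0.158  0.011]
scene 0.65 [276.6, 292.0, 23.1, 22.2] local [-0.167 -0.121  0.011]
scene 0.54 [206.7, 231.3, 14.3, 14.5] local [-0.13   0.131  0.012]
scene 0.83 [308.2, 256.0, 15.6, 17.6] local [-0.046 -0.1    0.012]
top 0.88 [368.3, 239.8, 21.2, 18.7] local [-0.107 -0.156  0.009]
top 0.64 [272.4, 227.6, 66.2, 76.8] local [-0.082  0.009  0.059]
top 0.59 [354.6, 276.4, 25.1, 24.3] local [-0.165 -0.12   0.01 ]
```

```bash
python3 -c "
from h import *
im=bot.get_image('scene'); d=im['depth']
for v in range(185,240,3):
    r=''
    for u in range(270,312,3):
        P=at_d(im,(u,v)); w=P[:2]-O
        r+='%4d,%4d,%3d|'%(1e3*(w@[np.cos(A0),np.sin(A0)]),1e3*(w@[-np.sin(A0),np.cos(A0)]),1e3*P[2])
    print(v,r)
"
```

```text
185    2,  47,107| 151, 180,  1| 156, 173,  1| -18,   0,132| -16,  -4,132| -14, -11,134| 177, 148,  1| 182, 141,  2|  40,  10,104|  40,   1,107|  44,  -3,107|  67,   6, 95| 120,  39, 62| 127,  36, 60|
188   -4,  41,105| 135, 166,  3| 142, 161,  1| -17,   2,123| -15,  -4,125| -17, -13,129|  35,  23, 94|  42,  20, 92|  38,   9, 98|  39,   1,100|  43,  -4,101|  68,   7, 86| 122,  40, 52| 125,  33, 54|
191   -5,  41, 97|   3,  39, 94|   8,  35, 93| -19,   0,118| -18,  -6,120| -13, -11,120|  34,  23, 87|  41,  20, 85|  40,  10, 89|-559,-497,522|  42,  -5, 94|  68,   7, 78| 121,  39, 45| 128,  35, 43|
194   -5,  40, 90|   1,  38, 87|   8,  36, 85| -17,   3,109| -16,  -5,111| -16, -12,114|  36,  24, 78|  41,  19, 78|  39,   9, 82|  41,   2, 84|  43,  -4, 85|  70,   8, 70| 123,  41, 35| 126,  34, 36|
197   -4,  42, 81|   3,  41, 78|   7,  35, 78| -19,   1,103| -16,  -4,104| -14, -11,106|  34,  23, 71|  42,  21, 69|  41,  11, 73|  43,   3, 75|  44,  -4, 77| 109,  39, 33| 122,  40, 27| 126,  34, 27|
200   -5,  41, 74|   1,  39, 72|  10,  38, 68| -17,   3, 94| -19,  -7, 99| -16, -12, 99|  53,  
[... 2018 characters left out ...]
-33, -44, 46| -23, -44, 41| -12, -43, 35|  -2, -43, 29|   5, -45, 26|  19, -42, 17|  26, -45, 15|
233  -95, -42, 70| -87, -43, 66| -80, -44, 63| -69, -43, 57| -61, -44, 53| -51, -43, 48| -42, -43, 42| -34, -45, 39| -23, -43, 32| -12, -43, 26|   0, -42, 20|   8, -43, 15|  15, -45, 13|  33, -40,  1|
236  -97, -44, 65| -88, -44, 60| -79, -44, 55| -71, -44, 51| -62, -45, 47| -51, -43, 40| -43, -44, 36| -33, -44, 30| -23, -44, 25| -13, -44, 20|  -1, -43, 13|   7, -44,  8|  18, -43,  2|  25, -47,  0|
239  -97, -43, 57| -90, -45, 54| -81, -45, 50| -73, -46, 45| -62, -44, 39| -51, -42, 32| -44, -45, 29| -34, -44, 23| -22, -43, 16| -13, -44, 12|   0, -41,  3|   8, -43,  0|   9, -51,  2|  14, -55,  1|
```

Depth shows a surface at z = 27 mm near (40, 5): the tealight is lying on the pit floor. Backing out so the gate follows the finger shut, then lift.

Emit:
apply_moves:
  increments:
    - [[0.98,-6.93,0],0]
    - [[0.98,-6.93,0],0]
    - [[0.98,-6.93,0],0]
    - [[0.98,-6.93,0],0]
    - [[0.98,-6.93,0],0]
    - [[0.98,-6.93,0],0]
    - [[0.98,-6.93,0],0]
    - [[0.98,-6.93,0],0]
    - [[0.98,-6.93,0],0]
    - [[0,0,0],0]

```text
time_s: 14.3
tcp_pos: [0.5361, 0.0726, 0.0388]
orientation: [-3.141, -0.001, 1.918]
ft_force: [0.2, 0.2, -0.2]
width: 0.0462
grasp_force: 0.0
```

Emit:
apply_moves:
  increments:
    - [[0,0,0],0]
    - [[0,0,-5],0]
    - [[0,0,-15],0]
    - [[0,0,-30],0]
    - [[0,0,-30],0]
    - [[0,0,-30],0]
    - [[0,0,-30],0]
    - [[0,-20,-20],0]
    - [[0,-30,0],0]
    - [[0,-30,0],0]

```text
time_s: 15.13
tcp_pos: [0.4641, 0.0448, 0.2019]
orientation: [3.136, 0.002, 1.919]
ft_force: [0.4, -1.0, 0.2]
width: 0.0461
grasp_force: 0.0
```

Emit:
apply_moves:
  increments:
    - [[30,0,0],0]
    - [[30,0,0],0]
    - [[30,0,0],0]
    - [[30,0,0],0]
    - [[30,0,0],0]
    - [[30,0,0],0]
    - [[0,0,0],0]
    - [[0,0,0],0]
    - [[0,0,0],0]
    - [[0,0,0],0]

```text
time_s: 15.97
tcp_pos: [0.4019, 0.2136, 0.1993]
orientation: [3.141, 0.0, 1.917]
ft_force: [-0.6, -0.4, -0.4]
width: 0.0461
grasp_force: 0.0
```

```bash
python3 - <<'E'
from h import *
print(bot.get_state()["ft_force"])
im=bot.get_image("top"); a=cv2.resize(im["img"][100:295,200:340,::-1],(431,600)); im=bot.get_image("scene"); b=cv2.resize(im["img"][160:285,210:350,::-1],(369,330))
o=np.zeros((600,800,3),np.uint8); o[:,:431]=a; o[:330,431:]=b; cv2.imwrite("pics/z.png",o)
E
```

```text
[-0.5661249  -0.430824   -0.38317195]
```

View pics/z.png

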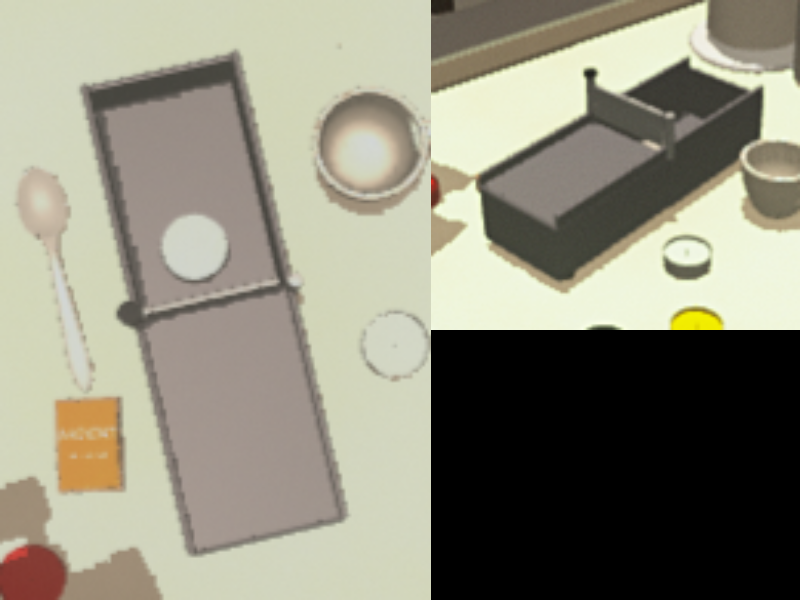

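The tealight lies in the pit at (195,247) in the picture, the gate is shut at (210,298), and the other things stand where they were. Handing in.

```bash
python3 -c "
from bench import bot
print(bot.sign_off())"
```

```text
the job is handed in; nothing more can be done
None
```

The tealight is in the pit, the gate is shut again, the things around it look undisturbed in the last picture, and the job was handed in at about 16 s of the 38 s; no verdict came back.

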